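Show the full jar to the bottom-code reader

ROBOT

A 7-joint arm with a two-finger parallel gripper is mounted at the origin on the work surface. World frame = base frame: x ahead of the robot, y to its left, z up, the work surface at z = 0. Lengths are in mm, angles in rad, forces in N, time in s.
With the tool pointing down it reaches from about 400 to 875 mm from the base axis. Payload 19.3 kg.
Tool frame: the origin (TCP) lies at the very end of the fingers, on their centre line; the grasp point (between the pads) lies 19 mm behind it (grip_point_offset is the z of the grasp point in the tool frame, in mm); z points along the fingers, y is the line along which they close (so a half turn about z gives the same grasp; the last joint's range is limited). The gripper opens to 85 mm and grips with 20 to 120 N. Pads are 22 mm wide; open, the fingers measure 114 mm over their backs; the gripper's body (76 mm by 85 mm) begins 54 mm behind the grasp point. The pads swing forward as they close: fully open they stand 13 mm farther back than shut.
Start: joints at [-1.199, 0.521, -0.036, 1.599, 0.021, 1.021, -0.113], TCP at [267.246, 564.973, 231.291] pointing down, gripper open.
Joint ranges: [-2.91, 2.91], [-0.3, 2.13], [-1.5, 1.42], [0.17, 2.43], [-1.26, 4.41], [0.16, 1.93], [-2.52, 2.52]. Speed limits (rad/s): [1.89, 1.89, 2.39, 2.39, 3.01, 3.01, 3.01].

INTERFACE

Orientations are given as a 3x3 rotation matrix whose columns are the frame's x, y, z axes.
In Python, from workcell import movep, movel, goto_joints, open_gripper, clamp, wait, inverse_kinematics, read_state, camera, PlanningError, finish_job, grip_point_offset gives the robot as it stands. Calls block until the motion is done:
- movep(position, orientation): joint-space move of the TCP to a pose.
- movel(position, frame=None, max_speed=150, guard=None): straight line of the TCP; frame=None keeps the orientation; max_speed is the mean speed in mm/s. With guard (N) it stops when the force on the tool has changed by that much, and returns True; else False.
- goto_joints(angles): joint-space move.
- open_gripper() and clamp(): open the fingers fully, or close them until they stop; the grip force is fixed at half the most.
- wait(seconds).
- inverse_kinematics(position, orientation): joint angles nearest the present ones, or None.
- read_state(): the state.
- camera(name): name is "side" or "top"; returns a dict with "image" (400x640x3 uint8, blue, green, red), "range_z" (400x640 float32, mm along the optical axis (not along the pixel's ray), 0 where there is no reading), "fx", "fy", "cx", "cy" (pixels), "dist_coeffs" ([k1, k2, p1, p2, k3] as OpenCV has them; the pictures are not rectified), "cam_to_world" (4x4, takes a point from camera to world coordinates). Camera axes: x right, y up, looking along -z (the intrinsics and any distortion apply to the point x, -y, -z); pixel columns grow to the right and rows downward; lengths in mm; the calibration is good to about 2 mm. A picture is of the moment at which its call begins.
A pose or a line that the arm cannot do raises PlanningError and nothing moves.
- finish_job(): hands the job in; it is judged then, once.
The state is a dict: "time": time; "qpos": joint angles; "qvel": joint speeds; "joint_efforts": joint torques, N m; "eef_pos": TCP position; "tool_rot": TCP orientation; "ft_force": force on the tool from outside, world axes, zero at the start; "torque": the same for the moment, N m; "finger_gap": finger opening in mm; "gripper_force": force on a finger pad.
Only numpy, scipy, OpenCV 4.12 (cv2) and the standard library are available. Lean on these libraries where they do the work, as an engineer would, in place of code of your own. Each camera call takes 0.05 s, during which the arm holds its last target. There are 200 camera calls.

TASK

One of the two look-alike amber jars in the blue tray is full of metal beads and the other is empty: feel by lifting which is the heavier, and leave the empty one standing in the tray. Carry the full jar over the rack of vials to the code reader and hold it there upright, centred over the reader's cyan window with its sides square to the window and its underside about a centimetre above the glass. Do not bump the reader or the vial rack, leave the bottles and the cup where they are, and finish while holding the jar still in the air, not touching the reader.

Things in the scene. Friction and masses are not known exactly. Their poses are not given: they have to be found in the camera images.
- jar_p: square amber jar, round black cap: body 40 x 40 x 60 tall, cap 34 dia, top 78 above the underside. Origin: centre of the underside; z up, x and y normal to the flat sides. The two jars look alike: one, either, is empty, about 0.09 kg, the other full, 0.39 to 0.51 kg; only lifting tells which. Rigid; a grip of 40 N across the flats holds it
- jar_q: the second square amber jar, round black cap: body 40 x 40 x 60 tall, cap 34 dia, top 78 above the underside. Origin: centre of the underside; z up, x and y normal to the flat sides. The two jars look alike: one, either, is empty, about 0.09 kg, the other full, 0.39 to 0.51 kg; only lifting tells which. Rigid; a grip of 40 N across the flats holds it
- tray: blue tray fixed to the table, 260 (x) x 130 (y) mm, walls 18 high and 4 thick, one cross wall of the same height in the middle dividing it into two compartments along x, the jars standing one in each near x = -65 and +65 mm, y = 0. Origin: centre of the underside; the floor inside is 4 mm above it
- reader: white bench reader fixed to the table, 160 (x) x 130 (y) x 52 mm, with a raised black 82 mm square frame on top (56 high) and the cyan window in its middle (58 high). Origin: centre of the underside
- window (a point): centre of the top face of the reader's cyan square glass window, 50 x 50 mm, 58 mm above the table; x and y along its edges, z up. It is at the middle of the reader
- rack: blue vial rack fixed to the table between the tray and the reader, 270 (x) x 85 (y) mm, block 58 high, with two rows of six vials with teal caps reaching 118 mm above the table. Origin: centre of the underside; its long side is x
- amber_bottle: loose bystander, leave alone: amber round bottle with white cap, 68 dia x 130 tall mm. Origin: centre of the underside
- white_bottle: loose bystander, leave alone: white plastic bottle, 54 dia x 150 tall mm. Origin: centre of the underside
- metal_bottle: loose bystander, leave alone: aluminium bottle with white cap, 50 dia x 140 tall mm. Origin: centre of the underside
- cup: loose bystander, leave alone: white open plastic cup, 90 dia x 85 tall mm. Origin: centre of the underside
Things that resemble listed ones, but are neither listed nor needed, are in the scene too. Leave any pink or purple look-alike of the jar_p alone.

How it is judged (in metres and radians):
On the way:
1. the full jar is carried over the vial rack, above its caps, the empty one standing in the tray (((x of jar_p in the frame of rack between -0.16 and 0.16 m and y of jar_p in the frame of rack between -0.045 and 0.045 m and z of jar_p in the frame of rack above 0.118 m and contact force between jar_q and tray between 0.3 and 2.2 N) or (x of jar_q in the frame of rack between -0.16 and 0.16 m and y of jar_q in the frame of rack between -0.045 and 0.045 m and z of jar_q in the frame of rack above 0.118 m and contact force between jar_p and tray between 0.3 and 2.2 N))), for 0.04 s.
At the end, for the whole second after the job is handed in: Full jar held still by the fingers, underside 4 to 18 mm above the window, within 8 mm of its centre, upright within 0.1 rad, sides within 0.14 rad of square to it, not touching the reader. Empty jar released, upright on the tray floor, its weight under 2.2 N (((z of jar_p in the frame of window between 0.004 and 0.018 m and horizontal distance between jar_p and window below 0.008 m and angle between each of jar_p, jar_q's own z axis and vertical below 0.1 rad and (angle between the x axis of jar_p and the x axis of window, either way round below 0.14 rad or angle between the x axis of jar_p and the y axis of window, either way round below 0.14 rad) and linear speed of each of jar_p, jar_q below 0.01 m/s and contact force between jar_p and the fingers above 2 N and contact force between jar_p and reader below 0.1 N and x of jar_q in the frame of tray between -0.13 and 0.13 m and y of jar_q in the frame of tray between -0.065 and 0.065 m and z of jar_q in the frame of tray below 0.01 m and contact force between jar_q and the fingers below 0.1 N and contact force between jar_q and tray below 2.2 N) or (z of jar_q in the frame of window between 0.004 and 0.018 m and horizontal distance between jar_q and window below 0.008 m and angle between each of jar_q, jar_p's own z axis and vertical below 0.1 rad and (angle between the x axis of jar_q and the x axis of window, either way round below 0.14 rad or angle between the x axis of jar_q and the y axis of window, either way round below 0.14 rad) and linear speed of each of jar_q, jar_p below 0.01 m/s and contact force between jar_q and the fingers above 2 N and contact force between jar_q and reader below 0.1 N and x of jar_p in the frame of tray between -0.13 and 0.13 m and y of jar_p in the frame of tray between -0.065 and 0.065 m and z of jar_p in the frame of tray below 0.01 m and contact force between jar_p and the fingers below 0.1 N and contact force between jar_p and tray below 2.2 N))); the arm keeps its last pose, push and grip.
It fails at once if something pushes on the reader (contact force between reader and anything else above 1 N).
It fails at once if something pushes on the vial rack (contact force between rack and anything else above 1 N).
It fails at once if a bystander is moved by more than 20 mm (distance of any of amber_bottle, white_bottle, metal_bottle, cup from where it was at the start of the episode above 0.02 m).
It also fails if it takes over 56 s, if anything falls off the work surface, if the arm or the gripper's body presses on something with over 40 N, if the wrist force passes 120 N, or if a joint passes its speed limit or range.

## Working session

There is one attempt and no reset: what is moved stays moved. The work goes in short steps, each a Python script; the robot and the scene stay as the last script left them, time stands still between calls to the robot, and variables do not carry over. Pictures are saved under pics/ and viewed, at most 10 in all, crops included, and the job is handed in when it is done.

```bash
mkdir -p pics; cat > h.py <<'E'
import numpy as np, cv2
from workcell import *
def snap(n):
    c=camera(n); np.savez(f'pics/{n}.npz',**c); return c
def rays(c,uv):
    K=np.array([[c['fx'],0,c['cx']],[0,c['fy'],c['cy']],[0,0,1]],float)
    p=cv2.undistortPoints(np.array(uv,float).reshape(-1,1,2),K,np.array(c['dist_coeffs'],float)).reshape(-1,2)
    d=np.c_[p[:,0],-p[:,1],-np.ones(len(p))]
    T=np.array(c['cam_to_world']); return T[:3,3], d@T[:3,:3].T
def onplane(c,uv,z):
    o,d=rays(c,uv); return o+d*((z-o[2])/d[:,2])[:,None]
def depthpts(c,uv):
    uv=np.array(uv).reshape(-1,2).astype(int); o,d=rays(c,uv)
    return o+d*c['range_z'][uv[:,1],uv[:,0]][:,None]
E
python3 - <<'E'
from h import *
s=read_state(); print(s['time'],s['eef_pos'],s['tool_rot'],s['ft_force'],grip_point_offset)
for n in('top','side'):
    c=snap(n); cv2.imwrite(f'pics/{n}0.png',c['image']); print(n,c['cam_to_world'],c['dist_coeffs'],c['fx'])
E
```

```text
0.0 [267.09161174 564.6992702  230.72450441] [[-9.03993486e-01  4.27546029e-01 -4.12737570e-04]
 [ 4.27546221e-01  9.03992886e-01 -1.04471165e-03]
 [-7.35504887e-05 -1.12087691e-03 -9.99999369e-01]] [-0.01075501  0.57751216  0.4954747 ] -18.700000000000003
top [[-2.04906229e-02  9.82330984e-01 -1.86026807e-01  3.49376123e+02]
 [-9.99667755e-01 -2.30404452e-02 -1.15549375e-02 -8.78581235e+01]
 [-1.56369135e-02  1.85728232e-01  9.82476723e-01  1.40267953e+03]
 [ 0.00000000e+00  0.00000000e+00  0.00000000e+00  1.00000000e+00]] [-0.11855599  0.          0.          0.          0.        ] 485.13479580100187
side [[ 6.74972011e-01  5.81309892e-01 -4.54413462e-01  1.53115511e+02]
 [-7.37628764e-01  5.16770494e-01 -4.34571125e-01 -5.21129772e+02]
 [-1.77930242e-02  6.28511787e-01  7.77596516e-01  8.55462027e+02]
 [ 0.00000000e+00  0.00000000e+00  0.00000000e+00  1.00000000e+00]] [-0.07780817  0.          0.          0.          0.        ] 410.5854884707681
```

View pics/top0.png

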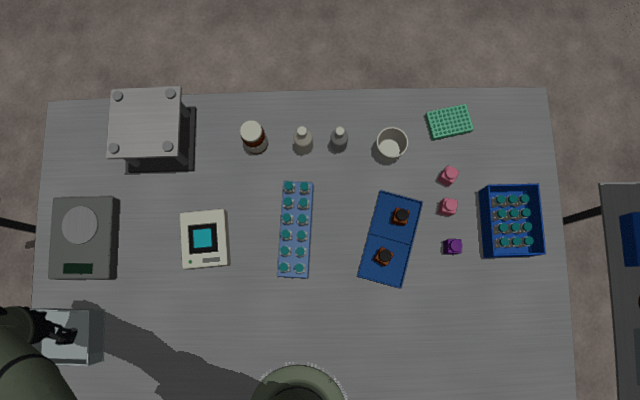

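View pics/side0.png

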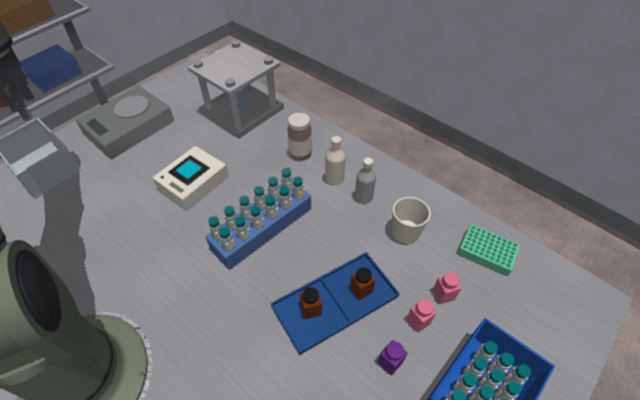

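The top view shows the amber jars in the blue tray at (400,215) and (383,256). The look-alikes to leave alone are pink at (449,175) and (449,206), and purple at (452,246). The cyan window is at (203,238) and the vial rack at (295,229).

```bash
cat > meas.py <<'E'
from h import *
def ld(n): return dict(np.load(f'pics/{n}.npz'))
def rectw(c,m,z):
    m=m.astype(np.uint8)
    cs,_=cv2.findContours(m,cv2.RETR_EXTERNAL,cv2.CHAIN_APPROX_NONE)
    k=max(cs,key=cv2.contourArea).reshape(-1,2)
    p=onplane(c,k,z)[:,:2].astype(np.float32)
    return cv2.minAreaRect(p),cv2.moments(k)
for n in('top','side'):
    c=ld(n); hsv=cv2.cvtColor(c['image'],cv2.COLOR_BGR2HSV); H,S,V=cv2.split(hsv); print(n)
    vv,uu=np.mgrid[0:400,0:640]; P=depthpts(c,np.c_[uu.ravel(),vv.ravel()]).reshape(400,640,3)
    np.save(f'pics/{n}P.npy',P)
    r,_=rectw(c,(H>82)&(H<98)&(S>150)&(V>110)&(uu<260),58); print(' window',r)
    roi=(uu>350)&(uu<430) if n=='top' else (uu>265)&(uu<402)&(vv>245)&(vv<355)
    r,_=rectw(c,cv2.morphologyEx(((H>100)&(H<125)&(S>120)&roi).astype(np.uint8),cv2.MORPH_CLOSE,np.ones((9,9))),18); print(' tray@18',r)
    r,_=rectw(c,(H>100)&(H<125)&(S>80)&((uu>270)&(uu<320)if n=='top' else (uu>200)&(uu<315)&(vv>180)&(vv<265)),58);print(' rack@58',r)
    am=((H<15)&(S>150)&(V>40)&roi).astype(np.uint8)
    seeds=[(400,215),(383,256)] if n=='top' else [(363,282),(311,302)]
    for s in seeds:
        near=(abs(uu-s[0])<18)&(abs(vv-s[1])<25)
        m=near&(P[...,2]>66)
        p=P[m]; print(' jar cap px',m.sum(),'depth med',np.median(p,0), 'minAreaRect',cv2.minAreaRect(p[:,:2].astype(np.float32)))
        m=near&(am>0)&(P[...,2]>15)&(P[...,2]<64); p=P[m]
        print('   body',m.sum(),p[:,2].min(),p[:,2].max(),cv2.minAreaRect(p[:,:2].astype(np.float32)))
    q=P[(P[...,2]>100)&(P[...,2]<130)&(H>80)&(H<100)&(uu<330)]; print(' vials',len(q),cv2.minAreaRect(q[:,:2].astype(np.float32)),q[:,2].max())
ims=[]
c=ld('top')['image'][190:280,345:465]; d=ld('side')['image'][250:340,270:390]
cv2.imwrite('pics/crop.png',cv2.resize(np.hstack([c,d]),None,fx=3.3,fy=3.3,interpolation=cv2.INTER_CUBIC))
E
python3 meas.py
```

```text
top
 window ((492.4466857910156, 259.01983642578125), (48.979347229003906, 49.71347427368164), 4.810704231262207)
 tray@18 ((483.9438781738281, -273.12164306640625), (129.00201416015625, 257.90728759765625), 72.94268798828125)
 rack@58 ((512.57275390625, -4.204235076904297), (84.8813705444336, 267.8469543457031), 85.7037582397461)
 jar cap px 143 depth med [ 541.67748062 -298.54453855   81.79340594] minAreaRect ((446.3587341308594, -209.75643920898438), (46.32182312011719, 308.08050537109375), 47.056583404541016)
   body 34 52.33484413923725 63.9702749710591 ((541.044189453125, -299.3643798828125), (38.38192367553711, 33.758480072021484), 73.32117462158203)
 jar cap px 154 depth med [ 429.97629753 -245.48515762   81.84789834] minAreaRect ((386.0151062011719, -181.42062377929688), (47.359989166259766, 195.30093383789062), 35.016204833984375)
   body 27 52.449232756191805 63.62883537818357 ((430.6774597167969, -246.29830932617188), (38.075531005859375, 35.9322509765625), 58.32011032104492)
 vials 1028 ((473.6029357910156, 352.64630126953125), (439.40576171875, 851.1014404296875), 22.91
[... 470 characters left out ...]
6875, -398.4991760253906), (460.7423400878906, 42.81610870361328), 26.698589324951172)
   body 261 15.051057671027365 63.97851062067173 ((538.6937866210938, -305.481689453125), (37.07157516479492, 36.15864562988281), 73.79362487792969)
 jar cap px 223 depth med [ 428.57485071 -254.05955125   82.07883649] minAreaRect ((303.7777099609375, -386.7719421386719), (402.388916015625, 32.97883605957031), 46.411354064941406)
   body 211 15.03903272531852 63.97723991798921 ((428.6924133300781, -253.20413208007812), (36.55341720581055, 36.156654357910156), 56.91080856323242)
 vials 1399 ((503.7300109863281, 356.6297607421875), (491.9457092285156, 841.5330810546875), 21.558496475219727) 123.4709594336623
```

View pics/crop.png

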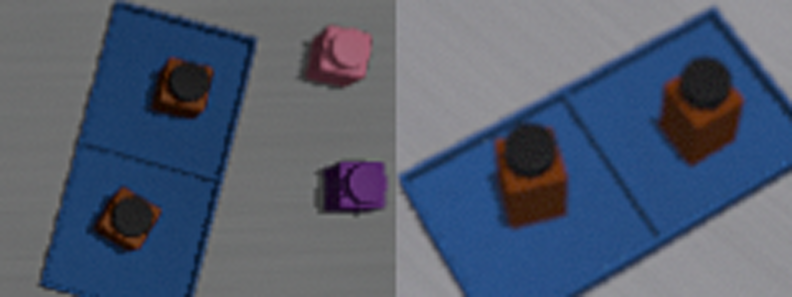

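The crop confirms two amber jars with black caps, one per tray compartment. Their centres measure about (540,-302) with yaw 73.5° and (430,-249) with yaw 57.5°. The lengths come out right: tops at 82, tray 258x130, window 50. Next I lift jar A.

```bash
cat >> h.py <<'E'
def R(deg):
    a=np.radians(deg); y=np.array([np.cos(a),np.sin(a),0]); z=np.array([0,0,-1.]); return np.c_[np.cross(y,z),y,z]
JARS={'A':(540.,-302.5,73.5),'B':(429.8,-249.5,57.5)}; WIN=(492.3,257.,4.5)
def ft():
    f=[]
    for _ in range(6): wait(.05); f.append(read_state()['ft_force'])
    return np.mean(f,0)
E
python3 - <<'E'
from h import *
for n in 'AB':
    x,y,w=JARS[n]
    for k in (-2,-1,0,1):
        q=inverse_kinematics([x,y,26],R(w+90*k)); print(n,w+90*k,None if q is None else np.round(q,2))
for k in (-2,-1,0,1):
    q=inverse_kinematics([WIN[0],WIN[1],91],R(4.5+90*k)); print('W',4.5+90*k,None if q is None else np.round(q,2))
E
```

```text
A -106.5 [ 0.08  0.86  0.51  1.76 -0.63  0.69 -0.91]
A -16.5 [ 0.19  0.82  0.33  1.76 -0.41  0.64  0.48]
A 73.5 [ 0.37  0.78  0.07  1.75 -0.09  0.61  1.77]
A 163.5 [-0.17  1.1   1.    1.78 -1.14  0.98 -2.1 ]
B -122.5 [-0.14  0.86  0.79  2.1  -1.07  0.66 -0.73]
B -32.5 [ 0.23  0.68  0.24  2.08 -0.37  0.42  0.19]
B 57.5 [ 0.37  0.66  0.05  2.07 -0.08  0.41  1.49]
B 147.5 [-0.25  1.    1.    2.1  -1.25  0.85 -2.15]
W -175.5 [-0.26  0.64 -0.45  1.88  0.41  0.72  2.27]
W -85.5 [-0.94  0.67  0.51  1.92 -0.5   0.68 -1.62]
W 4.5 [-0.72  0.62  0.19  1.9  -0.18  0.64 -0.34]
W 94.5 [-0.51  0.6  -0.1   1.89  0.1   0.65  0.97]
```

```bash
cat > pick.py <<'E'
from h import *
import sys
def pick(n):
    x,y,w=JARS[n]; w-=90
    movep([x,y,150],R(w)); f0=ft()
    hit=movel([x,y,28],max_speed=120,guard=8)
    clamp(); s=read_state(); print(n,'hit',hit,'gap',s['finger_gap'],'gf',s['gripper_force'],s['eef_pos'])
    movel([x,y,110],max_speed=80); wait(.3); f1=ft(); s=read_state()
    print('df',f1-f0,'gap',s['finger_gap'],'t',s['time'])
if __name__=='__main__':
    if sys.argv[1]=='A':
        p=read_state()['eef_pos']; movel([p[0],p[1],300])
        movep([540,-302.5,260],R(-16.5))
    pick(sys.argv[1])
    for c in('top','side'): d=snap(c); cv2.imwrite(f'pics/{c}_{sys.argv[1]}.png',d['image'])
E
python3 pick.py A
```

```text
A hit False gap 39.48500467544795 gf 61.01318657398224 [ 540.25420235 -302.60108181   28.4395849 ]
df [ 0.08749992  0.25552087 -1.28254548] gap 39.64374805946383 t 8.1417
```

Jar A weighs about 1.3 N, so it's the empty one. I'll put it back and lift B.

```bash
python3 - <<'E'
from h import *
x,y,_=JARS['A']
movel([x,y,40],max_speed=100); print(movel([x,y,28.2],max_speed=25,guard=4), read_state()['eef_pos'])
wait(.2); open_gripper(); wait(.2); movel([x,y,150],max_speed=120)
E
python3 pick.py B
```

```text
True [ 540.00526594 -302.31467638   28.42409753]
B hit False gap 39.47889496314932 gf 59.94073122739792 [ 430.06251437 -249.55388974   28.37378777]
df [ 2.57615215e-03 -5.58338042e-01 -3.98176184e+00] gap 39.289632386889565 t 15.95
```

View pics/side_B.png

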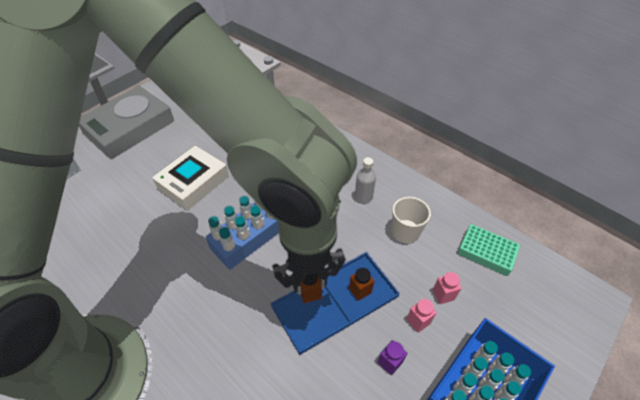

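B pulls about 4 N, so it's the full one. Jar A stands in the tray at (362,282). Next I carry B over the rack to hover above the window.

```bash
python3 - <<'E'
from h import *
movel([429.8,-249.5,250],max_speed=120)
movel([512,-4,250],R(-10),max_speed=150)
movel([WIN[0],WIN[1],250],R(4.5),max_speed=150)
movel([WIN[0],WIN[1],140],max_speed=100); wait(.4)
s=read_state(); p=s['eef_pos']; print(p,s['finger_gap'],s['time'],np.degrees(np.arctan2(s['tool_rot'][1,1],s['tool_rot'][0,1])))
for n in('top','side'):
    c=snap(n); cv2.imwrite(f'pics/{n}_W.png',c['image'])
    hsv=cv2.cvtColor(c['image'],cv2.COLOR_BGR2HSV);H,S,V=cv2.split(hsv)
    vv,uu=np.mgrid[0:400,0:640]; P=depthpts(c,np.c_[uu.ravel(),vv.ravel()]).reshape(400,640,3)
    d=np.linalg.norm(P[...,:2]-p[:2],axis=-1)
    m=(H<18)&(S>120)&(V>25)&(d<45)&(P[...,2]>100)&(P[...,2]<200); q=P[m]
    print(n,m.sum(), q[:,2].min() if len(q) else 0,q[:,2].max() if len(q) else 0, cv2.minAreaRect(q[:,:2].astype(np.float32)) if len(q)>3 else '')
    v,u=np.where(m)
    if len(u): print(u.min(),u.max(),v.min(),v.max())
i=cv2.imread('pics/side_W.png')[90:240,100:280]; cv2.imwrite('pics/cropW.png',cv2.resize(i,None,fx=4,fy=4,interpolation=cv2.INTER_CUBIC))
E
```

```text
[492.30357727 257.06578134 140.07688869] 39.333078779464145 22.7833 4.504802459828844
top 107 127.3045012491798 181.90433734955263 ((493.08953857421875, 243.1691131591797), (39.02981948852539, 11.449136734008789), 1.0661345720291138)
194 203 225 241
side 0 0 0
```

View pics/cropW.png

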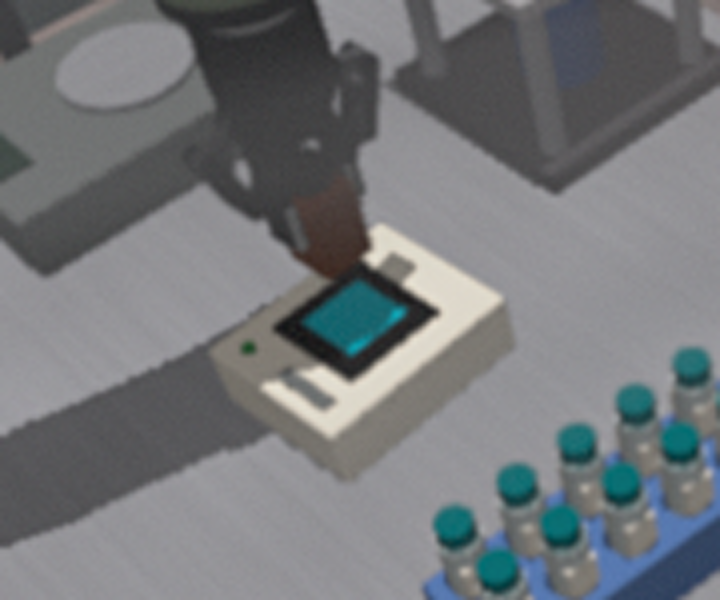

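The jar hangs upright above the window, with its bottom corner at crop (330,278). In the top view its near face is at y≈237, as expected. Next I lower it part-way and check from the side.

```bash
python3 - <<'E'
from h import *
print(movel([WIN[0],WIN[1],97],max_speed=40,guard=5)); wait(.4)
s=read_state(); p=s['eef_pos']; print(p,s['finger_gap'],s['time'],s['ft_force'])
c=snap('side'); H,S,V=cv2.split(cv2.cvtColor(c['image'],cv2.COLOR_BGR2HSV))
vv,uu=np.mgrid[0:400,0:640]; P=depthpts(c,np.c_[uu.ravel(),vv.ravel()]).reshape(400,640,3)
b,g,r=[c['image'][...,k].astype(int) for k in range(3)]
m=(r-b>12)&(r<160)&(r>1.3*g)&(np.linalg.norm(P[...,:2]-p[:2],axis=-1)<50)&(P[...,2]>60)
q=P[m]; v,u=np.where(m); print(len(q),q.min(0),q.max(0),cv2.minAreaRect(q[:,:2].astype(np.float32)),u.min(),u.max(),v.min(),v.max())
bt=np.c_[u,v][np.argsort(-v)[:6]]; print(bt.tolist(), P[bt[:,1],bt[:,0]].round(1).tolist())
i=c['image'][130:220,140:250]; cv2.imwrite('pics/cropZ.png',cv2.resize(i,None,fx=6,fy=6,interpolation=cv2.INTER_CUBIC))
E
```

```text
False
[492.30855737 257.0335053   97.05673158] 38.99604734028506 24.5083 [-0.16890365  0.57029497 -4.08450804]
254 [472.1522209  231.60585787  74.9930863 ] [512.73606856 267.62503294 135.752128  ] ((486.6410827636719, 243.10226440429688), (29.476490020751953, 49.00028610229492), 60.39704132080078) 178 196 147 170
[[186, 170], [187, 169], [185, 169], [186, 169], [186, 168], [185, 168]] [[476.2, 235.1, 78.4], [480.4, 236.5, 78.0], [473.9, 233.7, 85.0], [476.3, 233.2, 83.4], [478.0, 234.9, 84.8], [474.8, 233.5, 88.2]]
```

View pics/cropZ.png

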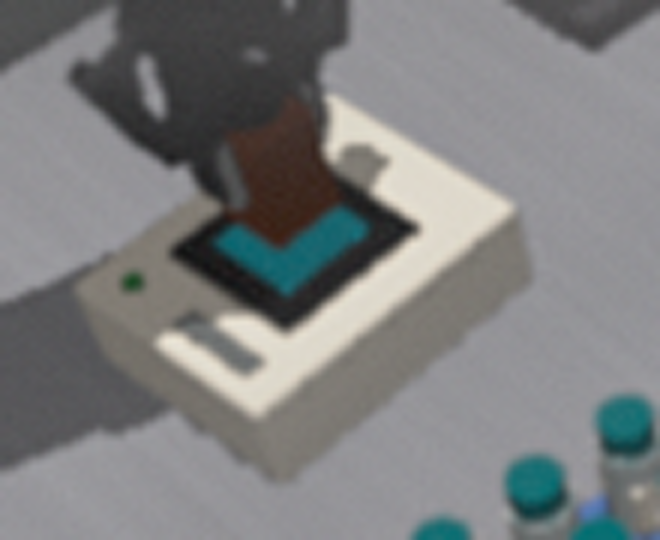

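The bottom corner of the jar is at crop (282,248), above the window's near corner at (290,297). The cyan margins are even on both sides and the edges are parallel. One numeric check, then the last few millimetres.

```bash
python3 - <<'E'
from h import *
c=dict(np.load('pics/side.npz'))
j=onplane(c,[(186.6,170.9)],72.6)[0]; w=onplane(c,[(187.9,179.1)],58)[0]
a=np.radians(4.5); r=lambda s: np.array([[np.cos(a),-np.sin(a)],[np.sin(a),np.cos(a)]])@np.array([-s,-s])
print(j,w,'jar c',j[:2]-r(20),'win c',w[:2]-r(25))
print(movel([WIN[0],WIN[1],93.5],max_speed=20,guard=5)); wait(.5); s=read_state(); print(s['eef_pos'],s['ft_force'],s['time'])
E
```

```text
[477.66608804 236.8062561   72.6       ] [467.68421223 223.59666732  58.        ] jar c [496.0352528  258.31378469] win c [490.64566818 250.48107805]
False
[492.30348056 257.01764921  93.52217215] [-0.30162169  0.66478381 -3.66788307] 25.3833
```

The hand-picked corners are too coarse: they put the jar up to 9 mm from the window centre. I'll measure again with line fits to the visible L of cyan in both views.

```bash
cat > L.py <<'E'
from h import *
a=np.radians(4.5); X=np.array([np.cos(a),np.sin(a)]); Y=np.array([-np.sin(a),np.cos(a)])
zj=read_state()['eef_pos'][2]-24.4
tiles=[]
for n in('side','top'):
    cs=[camera(n) for _ in range(4)]; c=cs[0]; np.savez(f'pics/{n}.npz',**c)
    im=np.mean([k['image'].astype(np.float32) for k in cs],0); 
    cu,cv_=((187,165) if n=='side' else (203,238)); x0,y0=cu-25,cv_-25; F=8
    t=im[y0:y0+50,x0:x0+50]; up=cv2.resize(t,None,fx=F,fy=F,interpolation=cv2.INTER_CUBIC); tiles.append(up)
    g=up[...,1]-up[...,2]; th=np.percentile(g,99.5)/2; m=(g>th).astype(np.uint8)
    k=max(cv2.findContours(m,0,cv2.CHAIN_APPROX_NONE)[0],key=cv2.contourArea)
    k=k.reshape(-1,2); px=(k+.5)/F-.5+[x0,y0]
    w=onplane(c,px,58)[:,:2]; j=onplane(c,px,zj)[:,:2]
    # coordinates along window axes relative to nominal window
    f=lambda p: np.c_[(p-np.array(WIN[:2]))@X,(p-np.array(WIN[:2]))@Y]
    W,J=f(w),f(j)
    poly=cv2.approxPolyDP(k.reshape(-1,1,2),10,True).reshape(-1,2)
    pp=(poly+.5)/F-.5+[x0,y0]
    print(n,'th',th,'vertices px / on window plane / on jar plane')
    print(np.c_[pp,f(onplane(c,pp,58)[:,:2]),f(onplane(c,pp,zj)[:,:2])].round(1))
cv2.imwrite('pics/L.png',np.hstack(tiles)); s=read_state(); print(s['time'],zj)
E
python3 L.py
```

```text
side th 41.860962 vertices px / on window plane / on jar plane
[[200.6 167.2  23.6 -25.9  17.7 -35.9]
 [196.4 165.1  22.3 -10.5  16.4 -20.8]
 [186.7 172.4 -12.7 -10.  -18.1 -20.3]
 [178.8 167.8 -14.2  21.1 -19.6  10.3]
 [175.7 170.3 -25.7  20.7 -30.9  10. ]
 [187.7 178.4 -25.9 -29.1 -31.1 -39.1]]
top th 36.309025 vertices px / on window plane / on jar plane
[[209.8 228.3  24.6 -22.3  23.  -24.9]
 [205.9 228.7  24.6 -11.2  23.  -13.9]
 [207.6 231.1  17.4 -15.4  15.9 -18.1]
 [208.1 242.9 -16.1 -14.8 -17.4 -17.5]
 [201.2 246.6 -24.4   5.3 -25.6   2.5]
 [211.7 245.2 -23.4 -24.7 -24.6 -27.2]]
25.7833 69.12217215496847[ WARN:0@10.169] global loadsave.cpp:1063 imwrite_ Unsupported depth image for selected encoder is fallbacked to CV_8U.
```

View pics/L.png

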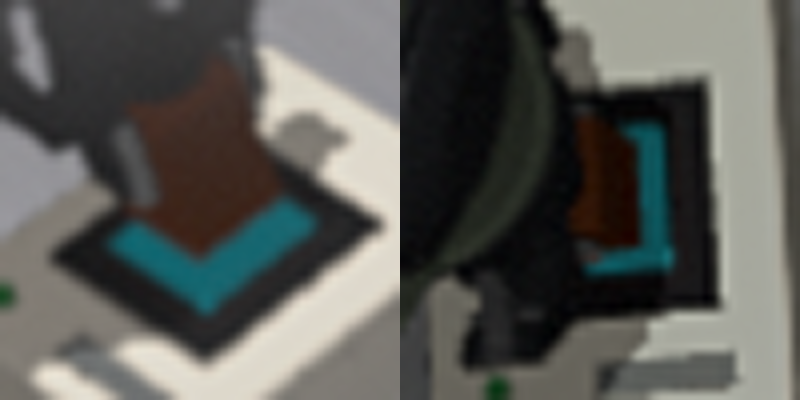

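The line fits put the jar within about 3 mm of the window centre in both views: (1.9, 2.0) from the side and (-0.7, 0.7) from the top. It is square to about 3°, with a gap of roughly 11–13 mm. That is inside every limit, so I'm handing in.

```bash
python3 -c "
from h import *
s=read_state(); print(s['qvel'].round(4) if hasattr(s['qvel'],'round') else s['qvel'], s['gripper_force'])
print(finish_job())"
```

```text
[ 0.0005 -0.0012 -0.0009 -0.001  -0.0002  0.001  -0.0005] 60.73812693357468
the job is handed in; nothing more can be done
None
```

The job is handed in, result not reported: the full jar (lift about 4 N) is held still and upright about 11–13 mm above the reader's window, within about 3 mm of its centre, and the empty jar (about 1.3 N) is back standing in the tray.

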